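# Start the timers of the two petri dishes

### The arm

A 7-joint arm with a two-finger parallel gripper is mounted at the origin on a cart in front of the work surface, level with it; the furniture and walls round the work are solid. World frame = base frame: x ahead of the robot, y to its left, z up, the work surface at z = 0. Lengths are in m, angles in rad, forces in N, time in s.
With the tool pointing down it reaches from about 0.35 to 0.9 m from the base axis. Payload 8.1 kg.
Tool frame: the origin (TCP) lies at the very end of the fingers, on their centre line; the grasp point (between the pads) lies 19 mm behind it (arm.grasp_offset is the distance from the TCP to the grasp point, in m); z points along the fingers, y is the direction in which the jaws open and shut (so a half turn about z gives the same grasp; the last joint's range is limited). The gripper opens to 92 mm and grips with 3 to 60 N. Pads are 19 mm wide; open, the fingers measure 130 mm over their backs; the gripper's body (75 mm by 190 mm) begins 47 mm behind the grasp point.
Start: joints at [1.096, 0.434, 0.025, 1.573, -0.012, 1.134, -0.075], TCP at [0.227, -0.582, 0.227] pointing down, gripper open.
Joint ranges: [-2.62, 2.62], [-0.44, 2.09], [-1.27, 1.32], [0.08, 2.57], [-1.32, 4.46], [0.12, 2], [-2.74, 2.74]. Speed limits (rad/s): [2.22, 2.22, 3.01, 3.01, 3.14, 3.14, 3.14].

### API

Orientations are given as a rotation vector (axis times angle).
In Python, from cell import arm, eyes, workorder gives the robot as it stands.
- The arm moves only by the shell command python3 -m inch 'ROWS' [FORCE]. ROWS is JSON, a list that holds one entry, the list of rows, each a list of 5 numbers: the closure, from 0 (fully open) to 1 (shut), then the shift along the tool's x, y, z in mm, then the turn about the tool's z in degrees. A call has 1 to 12 rows; each row shifts and turns the pose as measured when the row begins, along the tool's axes as they then stand; what a row does not reach is not made up. A row lasts 1/10 s, in which the tool goes at most 50 mm and 8.59 degrees, less where a joint would pass 70% of its speed; a pose out of reach is approached as far as the arm can. A call with a gripper value outside its range is refused whole. The fingers move at their own pace and stop on an object; FORCE is the grip in N (left out, the last holds). Time passes only in rows, so rows that do not move let the fingers close. It gives the time, the measured TCP pose, the force and the opening at its end, in the units of the state.
- arm.observe(): the state, without advancing time (a new reading comes with each control period).
- eyes.get_image(name): name is "side" or "top"; returns a dict with "frame" (400x640x3 uint8, blue, green, red), "intrinsics" (3x3 intrinsics, pixels), "rvec" (rotation vector, rad) and "tvec" (3), from world to camera coordinates, as OpenCV has them. Camera axes: x right, y down, z forward; pixel columns grow to the right and rows downward; lengths in m; the calibration is good to about 2 mm. A picture is of the moment at which its call begins. There is no depth.
- workorder.sign_off(): hands the job in, once; it reports no verdict.
The state is a dict: "clock": time; "joints": joint angles; "dq": joint speeds; "joint_efforts": joint torques, N m; "position": TCP position; "ee_rot": TCP orientation; "force": force on the tool from outside, world axes, zero at the start; "ft_torque": the same for the moment, N m; "width": opening from 0.0 (shut) to 1.0 (fully open).
Only numpy, scipy, OpenCV 4.12 (cv2) and the standard library are available. Lean on these libraries where they do the work, as an engineer would, in place of code of your own. Each camera call takes 0.05 s, during which the arm holds its last target.

### The job

Each dish or tin on the bench has its own timer standing right behind it. Start the timers of the two clear petri dishes with a gentle press of the fingertips, the small dish's first and then the large dish's: press the round key well down, where it stays, and draw the hand back clear of it. Leave the flat grey steel tin's timer key up, and do not shift, lift or knock the dishes, the tin or anything else lying about.

Things in the scene. Friction and masses are not known exactly. Their poses are not given: they have to be found in the camera images.
- small_dish: Small round clear covered petri dish, 60 mm across, 14 mm high, loose; stands right in front (robot side) of its own timer, centre about 95 mm before that timer's origin. Origin under its centre.
- large_dish: Large round clear covered petri dish, 90 mm across, 14 mm high, loose; stands right in front of its own timer, centre about 105 mm before that timer's origin. Origin under its centre.
- steel_tin: Flat round closed tin of pale grey steel, opaque, 102 mm across, 14 mm high, loose; stands right in front of its own timer, centre about 112 mm before that timer's origin. Origin under its centre.
- timer_s: The timer right behind the small dish. Grey bench timer 84 mm wide, 80 mm deep, case 33 mm high, fixed (does not slip), sloping black display at the front; all three are alike. Origin under the middle of the case; x points to its back (away from its dish), z up. The key's middle is 14 mm along +x from the origin. Key: round, white, 32 mm across, on top, 16 mm proud of the case.
- timer_s_key_top (a point): Centre of the top face of the key of the timer that stands right behind the small dish; z up. The key face is 32 mm across, 49 mm above the table when up and 39 mm when fully down.
- timer_s_key (a joint): Timer behind the small dish. How far this timer's key is pressed, in m: 0 up, 0.010 fully down at a hard stop; beyond 0.006 the timer runs. It yields at about 2.5 N and stays down once pressed (timer running); there is no spring.
- timer_l: The timer right behind the large dish. Grey bench timer 84 mm wide, 80 mm deep, case 33 mm high, fixed (does not slip), sloping black display at the front; all three are alike. Origin under the middle of the case; x points to its back (away from its dish), z up. The key's middle is 14 mm along +x from the origin. Key: round, white, 32 mm across, on top, 16 mm proud of the case.
- timer_l_key_top (a point): Centre of the top face of the key of the timer that stands right behind the large dish; z up. The key face is 32 mm across, 49 mm above the table when up and 39 mm when fully down.
- timer_l_key (a joint): Timer behind the large dish. How far this timer's key is pressed, in m: 0 up, 0.010 fully down at a hard stop; beyond 0.006 the timer runs. It yields at about 2.5 N and stays down once pressed (timer running); there is no spring.
- timer_t: The timer right behind the steel tin. Grey bench timer 84 mm wide, 80 mm deep, case 33 mm high, fixed (does not slip), sloping black display at the front; all three are alike. Origin under the middle of the case; x points to its back (away from its dish), z up. The key's middle is 14 mm along +x from the origin. Key: round, white, 32 mm across, on top, 16 mm proud of the case.
- timer_t_key_top (a point): Centre of the top face of the key of the timer that stands right behind the steel tin; z up. The key face is 32 mm across, 49 mm above the table when up and 39 mm when fully down.
- timer_t_key (a joint): Timer behind the steel tin. How far this timer's key is pressed, in m: 0 up, 0.010 fully down at a hard stop; beyond 0.006 the timer runs. It yields at about 2.5 N and stays down once pressed (timer running); there is no spring.
- marker: White marker pen with a dark cap, 135 mm long, 16 mm thick, lying loose on the table; bystander. Origin under its middle.
- lens: Black hand lens, 127 x 52 mm, 9 mm thick, lying loose; bystander. Origin under its middle.
- pencil: Pencil stub, 120 mm long, 8 mm thick, lying loose; bystander. Origin under its middle.
Things that resemble listed ones, but are neither listed nor needed, are in the scene too. What is shaped like the timer_s but blue or green is not meant.

How it is judged:
On the way, in this order (a step that is already met when the one before it is completed fails the run):
1. the fingertips press the small dish's timer key down (value of joint timer_s_key above 0.006 m and contact force between the fingers and timer_s above 0.2 N), for 0.05 s.
2. the fingertips press the large dish's timer key down (value of joint timer_l_key above 0.006 m and contact force between the fingers and timer_l above 0.2 N), for 0.05 s.
At the end, for the whole second after the job is handed in: The keys of the small and the large dish's timers are down (more than 6 of their 10 mm), the steel tin's timer key is up (less than 1.5 mm), and the dishes, tin, marker, lens and pencil are at rest within 8 mm of where they started (value of joint each of timer_s_key, timer_l_key above 0.006 m and value of joint timer_t_key below 0.0015 m and distance of each of small_dish, large_dish, steel_tin, marker, lens, pencil from where it was at the start of the episode below 0.008 m and linear speed of each of small_dish, large_dish, steel_tin, marker, lens, pencil below 0.02 m/s); the robot touches nothing.
It fails at once if the large dish's timer is started before the small dish's (value of joint timer_l_key above 0.003 m and value of joint timer_s_key below 0.003 m).
It fails at once if the steel tin's timer key is pressed (value of joint timer_t_key above 0.0015 m).
It fails at once if a timer is pushed harder than 40 N (contact force between anything else and timer_s above 40 N or contact force between anything else and timer_l above 40 N or contact force between anything else and timer_t above 40 N).
It fails at once if a dish, the tin or a bystander is shifted, lifted or carried more than 8 mm (distance of any of small_dish, large_dish, steel_tin, marker, lens, pencil from where it was at the start of the episode above 0.008 m).
It also fails if it takes over 42 s, if anything falls off the work surface, if the arm or the gripper's body presses on something with over 40 N, if the wrist force passes 120 N, or if a joint passes its speed limit or range.

## Working session

There is one attempt and no reset: what is moved stays moved. The work goes in short steps, Python scripts to look and compute and a shell command to move; the robot and the scene stay as the last step left them, time stands still between calls to the robot, and variables do not carry over. Pictures are saved under pics/ and viewed, and the job is handed in when it is done.

```bash
ls; mkdir -p pics
python3 - <<'E'
from cell import arm, eyes, workorder
import cv2,numpy as np
print(arm.observe())
for n in("side","top"):
    d=eyes.get_image(n); cv2.imwrite(f"pics/{n}0.png",d["frame"])
    np.savez(f"{n}0.npz",**d); print(n,d["intrinsics"],d["rvec"],d["tvec"])
E
```

```text
pics
{'clock': 0.0, 'joints': array([ 1.09640934,  0.43525542,  0.02497713,  1.57412704, -0.01159885,
        1.13399201, -0.07508864]), 'dq': array([-0.00013082, -0.0003619 ,  0.00039518,  0.0002499 ,  0.00037721,
       -0.00107956,  0.00108689]), 'joint_efforts': array([-9.51898869e-05, -6.67852736e+01,  9.84710902e-01, -3.14453602e+01,
       -6.05778024e-02,  4.29258286e-02,  2.02144670e-04]), 'position': array([ 0.22680108, -0.5818299 ,  0.22591329]), 'ee_rot': array([-3.08593905e+00, -5.80257332e-01,  7.06567152e-04]), 'force': array([0.61917847, 0.0176945 , 1.26107458]), 'ft_torque': array([ 0.00016751, -0.01979895, -0.00546747]), 'width': 0.9994536719298789}
side [[393.12099208   0.         318.79736639]
 [  0.         393.12099208 201.30723752]
 [  0.           0.           1.        ]] [ 0.04585395 -2.6643366   1.63583243] [0.54977935 0.03903697 1.09776326]
top [[375.69523254   0.         324.81372933]
 [  0.         375.69523254 195.01440849]
 [  0.           0.           1.        ]] [ 2.13806038 -2.17360384  0.11372061] [0.08005397 0.54202133 1.00019117]
```

View pics/side0.png

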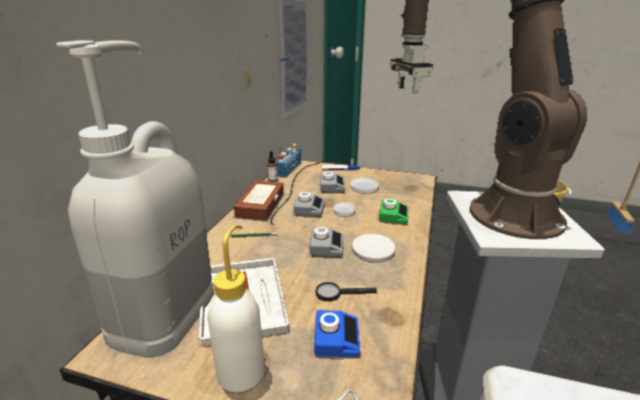

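View pics/top0.png

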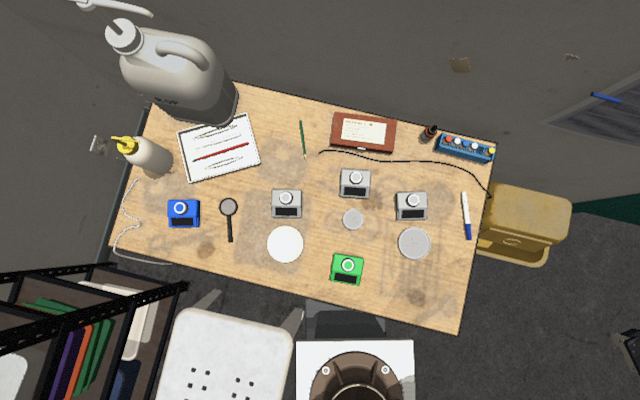

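The top view shows three grey timers, at about (286,203), (355,183) and (412,205). There are discs at (285,244), (353,219) and (414,243), and the blue and green timers are decoys. I'll zoom in to tell the tin from the large dish, then measure.

```bash
cat > h.py <<'E'
import numpy as np,cv2
def load(n): return dict(np.load(n))
def ray(d,uv,z):
    R=cv2.Rodrigues(d["rvec"])[0];t=d["tvec"].ravel();C=-R.T@t
    v=R.T@np.linalg.inv(d["intrinsics"])@np.array([uv[0],uv[1],1.])
    return C+v*(z-C[2])/v[2]
def proj(d,p): return cv2.projectPoints(np.array([p],float),d["rvec"],d["tvec"],d["intrinsics"],None)[0].ravel()
E
python3 - <<'E'
from h import *
for n in("side","top"):
    d=load(n+"0.npz");R=cv2.Rodrigues(d["rvec"])[0];print(n,"cam",-R.T@d["tvec"].ravel(),"tcp px",proj(d,[.227,-.582,.227]),"base",proj(d,[0,0,0]))
t=load("top0.npz")["frame"];cv2.imwrite("pics/topz.png",cv2.resize(t[150:290,250:480],None,fx=3.4,fy=3.4,interpolation=cv2.INTER_CUBIC))
s=load("side0.npz")["frame"];cv2.imwrite("pics/sidez.png",cv2.resize(s[155:275,250:440],None,fx=4.2,fy=4.2,interpolation=cv2.INTER_CUBIC))
E
```

```text
side cam [0.51945457 0.97880777 0.53006386] tcp px [407.39000526  89.98181252] base [515.67934752 215.28680206]
top cam [0.42293692 0.06039446 1.05738121] tcp px [634.55021519 327.41618535] base [354.88387463 398.61031593]
```

View pics/topz.png

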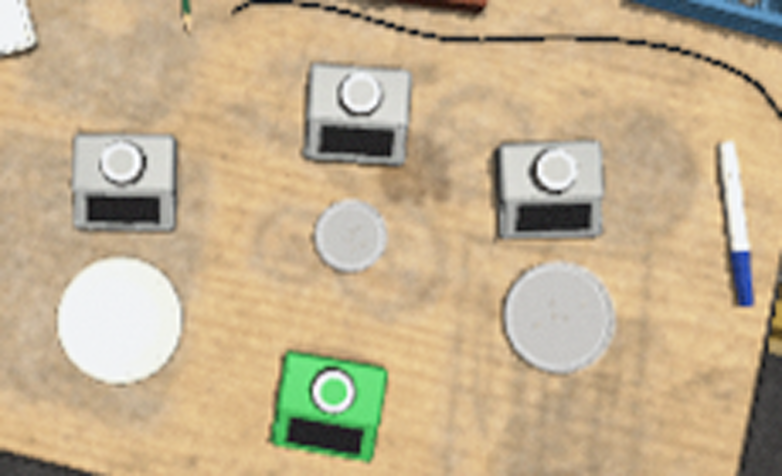

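View pics/sidez.png

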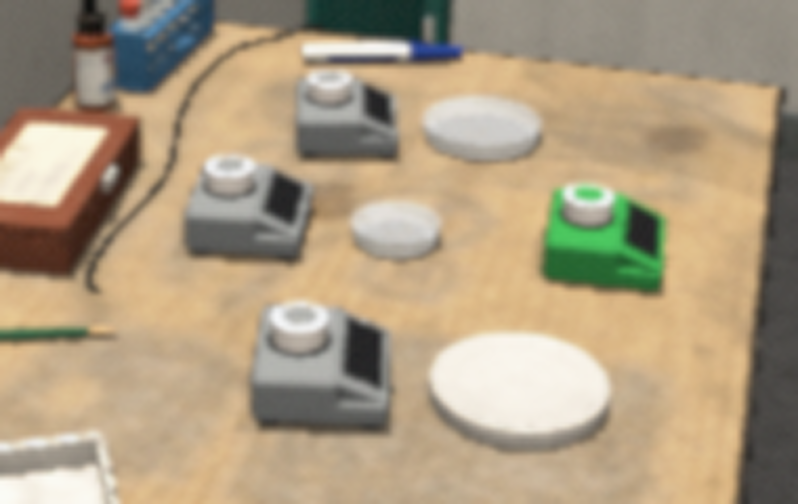

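The white opaque disc on the left of the top view is the tin. The two translucent ones are the small dish (middle) and the large dish (right). Next I'll measure the diameters and the key positions.

Run:
```python
from h import *
d=load("top0.npz");g=cv2.cvtColor(d["frame"],cv2.COLOR_BGR2GRAY);hsv=cv2.cvtColor(d["frame"],cv2.COLOR_BGR2HSV)
m=((hsv[...,1]<45)&(hsv[...,2]>150)).astype(np.uint8)
n,l,st,c=cv2.connectedComponentsWithStats(m)
for i in range(1,n):
    x,y,w,h,a=st[i]
    if a>100 and 250<c[i][0]<450 and 150<c[i][1]<280:
        r=np.sqrt(a/np.pi);p=ray(d,c[i],.014);q=ray(d,c[i]+[r,0],.014);print("disc/timer",c[i],a,st[i][:4],p.round(4),"diam mm",2000*np.linalg.norm(q-p))
# keys: brightest regions around seeds
def key(d,seeds,R,th):
    g=cv2.cvtColor(d["frame"],cv2.COLOR_BGR2GRAY);out=[]
    for s in seeds:
        k=np.zeros_like(g);cv2.circle(k,s,R,255,-1)
        mm=((g>th)&(k>0)).astype(np.uint8)
        cs=max(cv2.findContours(mm,cv2.RETR_EXTERNAL,cv2.CHAIN_APPROX_NONE)[0],key=cv2.contourArea)
        h=cv2.convexHull(cs);e=cv2.fitEllipse(h);out.append(e)
    return out
for th in(205,220):
  for nm,e in zip("tsl",key(d,[(286,197),(356,177),(413,200)],9,th)): print(th,nm,e,ray(d,e[0],.049).round(4))
ds=load("side0.npz")
for nm,e in zip("tsl",key(ds,[(321,232),(305,196),(329,175)],9,205)): print("side",nm,e,ray(ds,e[0],.045).round(4))
# display centroids (black) for timer axes
b=((g<45)).astype(np.uint8)
n,l,st,c=cv2.connectedComponentsWithStats(b)
for i in range(1,n):
    if 60<st[i][4]<400 and 250<c[i][0]<450 and 150<c[i][1]<280: print("disp",c[i],st[i][4],ray(d,c[i],.022).round(4))
```

```text
disc/timer [355.42669173 178.9887218 ] 532 [340 168  31  30] [ 0.5892 -0.0154  0.014 ] diam mm 72.97179717938344
disc/timer [285.58938053 199.37345133] 565 [271 189  30  28] [0.535  0.1812 0.014 ] diam mm 75.067888806536
disc/timer [412.85961538 201.17884615] 520 [398 191  30  29] [ 0.5239 -0.1734  0.014 ] diam mm 71.37759441652749
disc/timer [352.79665738 218.93314763] 359 [343 209  21  21] [ 0.4773 -0.0052  0.014 ] diam mm 59.21917103217035
disc/timer [284.82937956 243.72810219] 1096 [267 225  37  38] [0.412  0.1837 0.014 ] diam mm 103.11228497995604
disc/timer [414.28436019 242.86966825] 844 [399 227  32  33] [ 0.4088 -0.1724  0.014 ] diam mm 89.75853926745285
205 t ((283.4254455566406, 197.1243896484375), (13.365962028503418, 13.767263412475586), 30.594736099243164) [0.5375 0.1829 0.049 ]
205 s ((357.93743896484375, 176.81765747070312), (13.704187393188477, 15.262362480163574), 134.0001983642578) [ 0.5895 -0.0198  0.049 ]
205 l ((415.2410583496094, 199.56141662597656), (13.456624031066895, 14.513517379760742), 120.87393951416016) [ 0.5248 -0.1722  0.049 ]
220 t ((284.908874511718
[... 326 characters left out ...]
9729004), 76.35047149658203) [ 0.5256 -0.1679  0.049 ]
side t ((320.8534240722656, 229.78953552246094), (7.9479079246521, 13.445547103881836), 89.10301971435547) [0.5396 0.1733 0.045 ]
side s ((304.33868408203125, 193.8386688232422), (6.023731231689453, 11.425232887268066), 87.18575286865234) [ 0.5919 -0.0218  0.045 ]
side l ((328.16705322265625, 173.19778442382812), (4.121892929077148, 9.943466186523438), 92.58338165283203) [ 0.5262 -0.1749  0.045 ]
disp [354.5942029  191.21014493] 138 [ 0.5537 -0.0116  0.022 ]
disp [285.58156028 211.05673759] 141 [0.5017 0.1804 0.022 ]
disp [412.22900763 213.58015267] 131 [ 0.4889 -0.1684  0.022 ]
disp [344.94964029 277.86330935] 139 [0.318  0.0203 0.022 ]
```

The diameters come out at 59, 90 and 103 mm, so the identities are confirmed. The small dish's key is near (0.590, -0.015) and the large dish's near (0.526, -0.169). First I'll close the fingers and square the hand.

```bash
python3 -m inch '[[[1,0,0,0,7],[1,0,0,0,7],[1,0,0,0,7],[1,0,0,0,0],[1,0,0,0,0]]]' 20
cat > to.py <<'E'
import sys,numpy as np
from cell import arm
from scipy.spatial.transform import Rotation as Ro
o=arm.observe();R=Ro.from_rotvec(o["ee_rot"]).as_matrix()
print("clock",o["clock"],"pos",o["position"].round(4),"F",o["force"].round(2),"w",round(o["width"],3))
print("R",R.round(3).tolist())
g=np.array([float(v) for v in sys.argv[1:4]])
print("tool mm",(1000*R.T@(g-o["position"])).round(1))
E
python3 to.py 0.59 -0.015 0.15
```

```text
clock: 0.6
position: [0.2262, -0.5805, 0.2238]
ee_rot: [-3.136, 0.007, 0.004]
force: [-1.2, -0.5, 0.6]
width: 0.614
clock 0.6 pos [ 0.2262 -0.5805  0.2238] F [-1.16 -0.53  0.63] w 0.614
R [[1.0, -0.004, -0.003], [-0.004, -1.0, 0.005], [-0.003, -0.005, -1.0]]
tool mm [ 361.7 -566.6   75.8]
```

```bash
python3 -m inch '[[[1,25,-38,0,0],[1,25,-38,0,0],[1,25,-38,0,0],[1,25,-38,0,0],[1,25,-38,0,0],[1,25,-38,0,0],[1,25,-38,0,0],[1,25,-38,0,0],[1,25,-38,0,0],[1,25,-38,0,0],[1,0,0,0,0]]]'
python3 to.py 0.59 -0.015 0.15
```

```text
clock: 1.7
position: [0.4794, -0.1848, 0.2233]
ee_rot: [-3.138, -0.048, 0.004]
force: [-0.1, 0.1, -0.2]
width: 0.005
clock 1.7 pos [ 0.4794 -0.1848  0.2233] F [-0.1   0.14 -0.17] w 0.005
R [[1.0, 0.031, -0.003], [0.031, -1.0, 0.003], [-0.002, -0.003, -1.0]]
tool mm [ 116.  -166.    73.6]
```

```bash
python3 -m inch '[[[1,23,-34,6,0],[1,23,-34,6,0],[1,23,-34,6,0],[1,23,-32,6,0],[1,20,-30,6,0],[1,0,0,6,0],[1,0,0,0,0]]]'
python3 to.py 0.59 -0.015 0.10
python3 - <<'E'
from cell import eyes
import cv2,numpy as np
from h import *
for n in("side","top"):
    d=eyes.get_image(n);np.savez(n+"1.npz",**d);f=d["frame"]
    c=proj(d,[.59,-.015,.06]).astype(int);x,y=c
    cv2.imwrite(f"pics/{n}1.png",cv2.resize(f[max(0,y-90):y+60,x-100:x+100],None,fx=3.5,fy=3.5,interpolation=cv2.INTER_CUBIC))
E
```

```text
clock: 2.4
position: [0.5888, -0.0126, 0.1858]
ee_rot: [-3.139, -0.081, 0.003]
force: [0.1, -1.3, -0.3]
width: 0.005
clock 2.4 pos [ 0.5888 -0.0126  0.1858] F [ 0.08 -1.25 -0.28] w 0.005
R [[0.999, 0.051, -0.002], [0.051, -0.999, 0.001], [-0.002, -0.001, -1.0]]
tool mm [ 1.2  2.6 85.8]
```

View pics/side1.png

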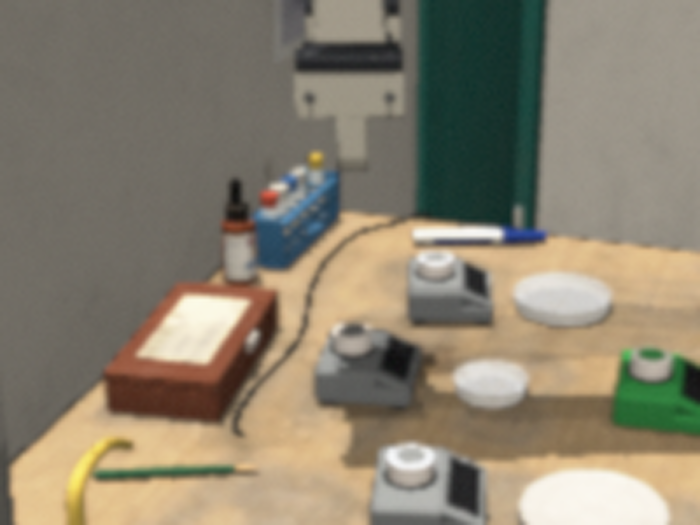

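View pics/top1.png

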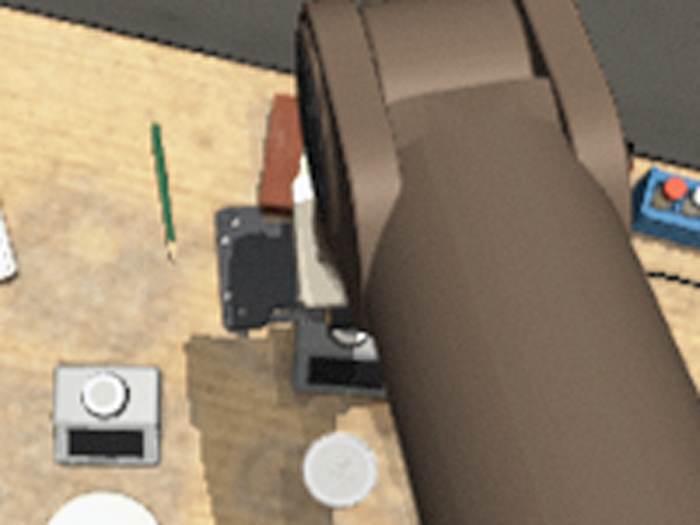

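In the side crop, the closed fingertips at (352,163) sit straight above the middle timer's key at (350,337). I'll go down.

```bash
python3 -m inch '[[[1,1,2,25,0],[1,0,0,25,0],[1,0,0,25,0],[1,0,0,20,0],[1,0,0,15,0],[1,0,0,8,0],[1,0,0,0,0]]]'
python3 to.py 0.590 -0.015 0.055
python3 - <<'E'
from cell import eyes
import cv2,numpy as np
from h import *
for n in("side",):
    d=eyes.get_image(n);np.savez(n+"2.npz",**d);f=d["frame"]
    x,y=proj(d,[.59,-.015,.06]).astype(int)
    cv2.imwrite(f"pics/{n}2.png",cv2.resize(f[y-45:y+35,x-60:x+60],None,fx=6,fy=6,interpolation=cv2.INTER_CUBIC))
E
```

```text
clock: 3.2
position: [0.5904, -0.0274, 0.0702]
ee_rot: [3.138, 0.063, 0.011]
force: [0.8, -0.8, 0.7]
width: 0.003
clock 3.2 pos [ 0.5904 -0.0274  0.0702] F [ 0.84 -0.85  0.73] w 0.003
R [[0.999, 0.04, 0.007], [0.04, -0.999, -0.003], [0.007, 0.003, -1.0]]
tool mm [ -0.  -12.4  15.1]
```

View pics/side2.png

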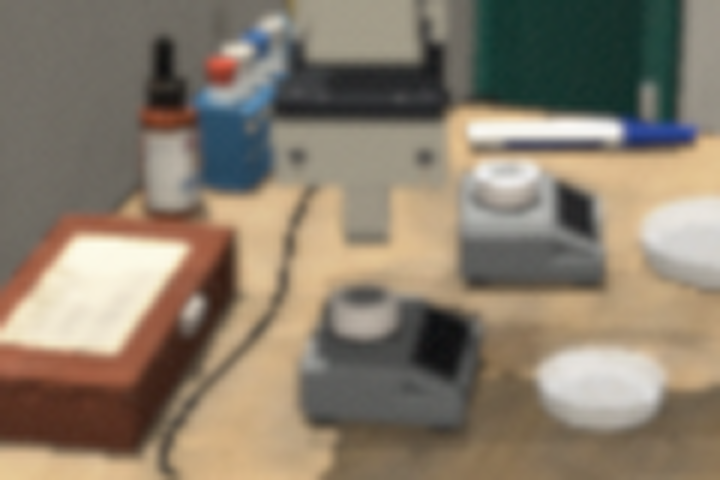

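```bash
python3 -m inch '[[[1,0,-6,0,0],[1,0,-6,0,0],[1,0,0,0,0],[1,0,0,0,0]]]'
python3 to.py 0.590 -0.015 0.055
```

```text
clock: 3.65
position: [0.5922, -0.0144, 0.0741]
ee_rot: [3.138, 0.063, 0.02]
force: [-0.2, 0.4, -0.6]
width: 0.005
clock 3.65 pos [ 0.5922 -0.0144  0.0741] F [-0.23  0.39 -0.61] w 0.005
R [[0.999, 0.04, 0.013], [0.04, -0.999, -0.003], [0.013, 0.003, -1.0]]
tool mm [-2.4  0.4 19. ]
```

```bash
python3 -m inch '[[[1,-1,0,6,0],[1,-1,0,6,0],[1,0,0,6,0],[1,0,0,0,0],[1,0,0,0,0]]]'
python3 to.py 0.590 -0.015 0.049
```

```text
clock: 4.15
position: [0.5901, -0.0145, 0.0543]
ee_rot: [3.138, 0.064, 0.02]
force: [-0.3, 0.3, 0.6]
width: 0.005
clock 4.15 pos [ 0.5901 -0.0145  0.0543] F [-0.31  0.28  0.64] w 0.005
R [[0.999, 0.041, 0.013], [0.041, -0.999, -0.003], [0.012, 0.003, -1.0]]
tool mm [-0.2  0.5  5.3]
```

```bash
python3 -m inch '[[[1,0,0,4,0],[1,0,0,4,0],[1,0,0,0,0]]]'
python3 to.py 0.590 -0.015 0.039
python3 - <<'E'
from cell import eyes
import cv2,numpy as np
from h import *
for n in("side",):
    d=eyes.get_image(n);np.savez(n+"3.npz",**d);f=d["frame"]
    x,y=proj(d,[.59,-.015,.06]).astype(int)
    cv2.imwrite(f"pics/{n}3.png",cv2.resize(f[y-45:y+35,x-60:x+60],None,fx=6,fy=6,interpolation=cv2.INTER_CUBIC))
E
```

```text
clock: 4.45
position: [0.5904, -0.0146, 0.0459]
ee_rot: [3.138, 0.064, 0.02]
force: [-0.5, 0.1, -0.3]
width: 0.008
clock 4.45 pos [ 0.5904 -0.0146  0.0459] F [-0.45  0.13 -0.33] w 0.008
R [[0.999, 0.04, 0.013], [0.041, -0.999, -0.003], [0.013, 0.003, -1.0]]
tool mm [-0.5  0.3  6.9]
```

View pics/side3.png

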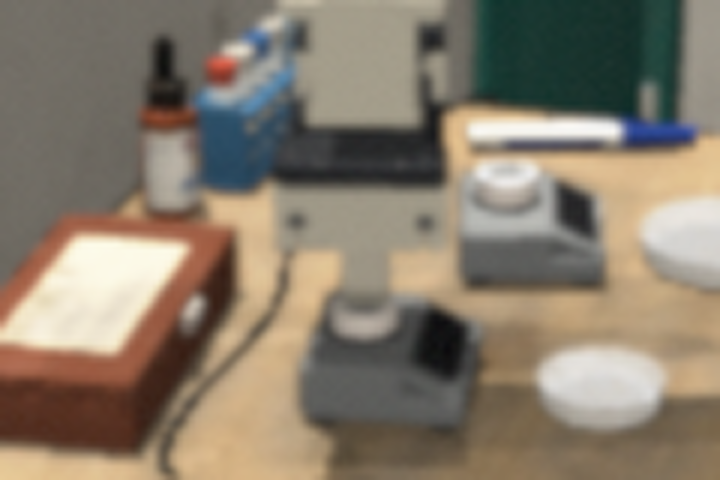

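The fingertips are on the key, at crop (365,300), and centred. I'll press on slowly.

```bash
python3 -m inch '[[[1,0,0,3,0],[1,0,0,3,0],[1,0,0,2,0]]]'
python3 to.py 0.590 -0.015 0.039
```

```text
clock: 4.8
position: [0.5909, -0.0147, 0.039]
ee_rot: [3.138, 0.063, 0.021]
force: [-9.5, -0.5, 34.1]
width: 0.006
clock 4.8 pos [ 0.5909 -0.0147  0.039 ] F [-9.51 -0.52 34.1 ] w 0.006
R [[0.999, 0.04, 0.014], [0.04, -0.999, -0.003], [0.014, 0.004, -1.0]]
tool mm [-0.9  0.3 -0. ]
```

The key is at its hard stop and the force reads 34 N, so I'm backing off at once.

```bash
python3 -m inch '[[[1,0,0,-8,0],[1,0,0,-12,0],[1,0,0,-20,0],[1,0,0,-25,0],[1,0,0,-25,0],[1,0,0,0,0]]]'
python3 to.py 0.526 -0.169 0.10
python3 - <<'E'
from cell import eyes
import cv2,numpy as np
from h import *
for n in("side",):
    d=eyes.get_image(n);np.savez(n+"4.npz",**d);f=d["frame"]
    x,y=proj(d,[.59,-.015,.06]).astype(int)
    cv2.imwrite(f"pics/{n}4.png",cv2.resize(f[y-45:y+35,x-60:x+60],None,fx=6,fy=6,interpolation=cv2.INTER_CUBIC))
E
```

```text
clock: 5.4
position: [0.5896, -0.0144, 0.1336]
ee_rot: [3.138, 0.064, 0.021]
force: [0.3, -0.4, 0.7]
width: 0.005
clock 5.4 pos [ 0.5896 -0.0144  0.1336] F [ 0.29 -0.41  0.69] w 0.005
R [[0.999, 0.041, 0.014], [0.041, -0.999, -0.003], [0.013, 0.004, -1.0]]
tool mm [-70.3 151.8  33.2]
```

View pics/side4.png

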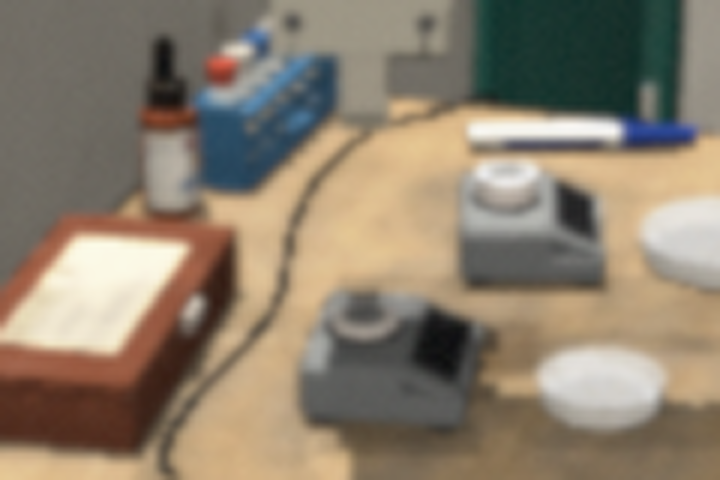

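The small dish's key is now down: it stands clearly lower at (365,318), and the dish is unmoved. On to the large dish's timer.

```bash
python3 -m inch '[[[1,-14,30,0,0],[1,-14,30,0,0],[1,-14,30,0,0],[1,-14,30,0,0],[1,-10,25,0,0],[1,0,0,0,0],[1,0,0,0,0]]]'
python3 to.py 0.526 -0.169 0.07
```

```text
clock: 6.15
position: [0.5241, -0.1656, 0.1277]
ee_rot: [3.14, 0.068, 0.01]
force: [0.0, 1.0, -0.3]
width: 0.006
clock 6.15 pos [ 0.5241 -0.1656  0.1277] F [ 0.03  0.96 -0.33] w 0.006
R [[0.999, 0.043, 0.007], [0.043, -0.999, -0.001], [0.007, 0.001, -1.0]]
tool mm [ 1.3  3.4 57.7]
```

```bash
python3 -m inch '[[[1,1,2,15,0],[1,0,1,15,0],[1,0,0,12,0],[1,0,0,8,0],[1,0,0,0,0],[1,0,0,0,0]]]'
python3 to.py 0.526 -0.169 0.055
python3 - <<'E'
from cell import eyes
import cv2,numpy as np
from h import *
for n in("side","top"):
    d=eyes.get_image(n);np.savez(n+"5.npz",**d);f=d["frame"]
    x,y=proj(d,[.526,-.169,.06]).astype(int)
    cv2.imwrite(f"pics/{n}5.png",cv2.resize(f[y-45:y+35,x-60:x+60],None,fx=6,fy=6,interpolation=cv2.INTER_CUBIC))
E
```

```text
clock: 6.75
position: [0.5269, -0.1637, 0.0746]
ee_rot: [-3.14, -0.077, -0.009]
force: [-0.1, 0.4, 0.9]
width: 0.006
clock 6.75 pos [ 0.5269 -0.1637  0.0746] F [-0.11  0.35  0.88] w 0.006
R [[0.999, 0.049, 0.006], [0.049, -0.999, 0.001], [0.006, -0.001, -1.0]]
tool mm [-1.2  5.2 19.6]
```

View pics/side5.png

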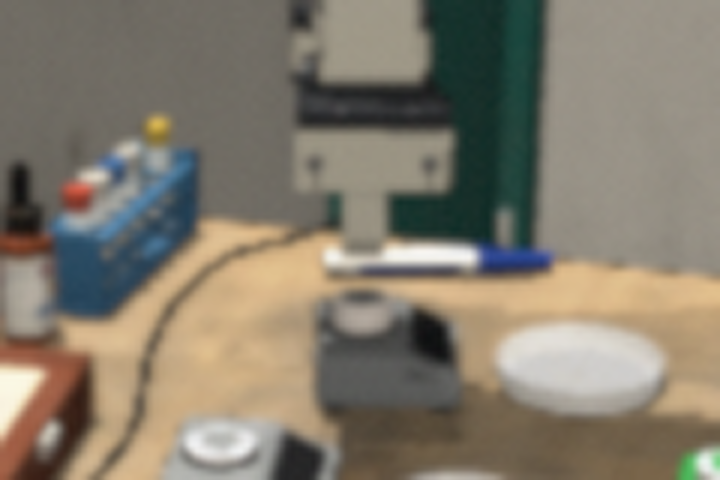

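The tip at (366,250) is above the large dish's timer key at (363,300). I'll shift about 5 mm in y and then go down.

```bash
python3 -m inch '[[[1,-1,4,5,0],[1,0,2,5,0],[1,0,0,5,0],[1,0,0,0,0],[1,0,0,0,0]]]'
python3 to.py 0.526 -0.169 0.049
```

```text
clock: 7.35
position: [0.527, -0.1713, 0.0597]
ee_rot: [-3.141, -0.075, -0.013]
force: [0.6, 0.0, -0.0]
width: 0.006
clock 7.35 pos [ 0.527  -0.1713  0.0597] F [ 0.62  0.01 -0.03] w 0.006
R [[0.999, 0.048, 0.008], [0.048, -0.999, 0.0], [0.008, 0.0, -1.0]]
tool mm [-1.  -2.3 10.7]
```

```bash
python3 -m inch '[[[1,0,-1,5,0],[1,0,-1,4,0],[1,0,0,3,0],[1,0,0,0,0]]]'
python3 to.py 0.526 -0.169 0.041
```

```text
clock: 7.75
position: [0.5274, -0.169, 0.047]
ee_rot: [3.141, 0.075, 0.015]
force: [-0.3, 0.2, -0.8]
width: 0.008
clock 7.75 pos [ 0.5274 -0.169   0.047 ] F [-0.31  0.19 -0.8 ] w 0.008
R [[0.999, 0.048, 0.009], [0.048, -0.999, 0.0], [0.009, 0.0, -1.0]]
tool mm [-1.5 -0.1  6. ]
```

```bash
python3 -m inch '[[[1,0,0,2,0],[1,0,0,2,0],[1,0,0,1,0]]]'
python3 to.py 0.526 -0.169 0.041
```

```text
clock: 8.05
position: [0.5274, -0.169, 0.042]
ee_rot: [3.14, 0.075, 0.015]
force: [-0.6, -0.1, 2.3]
width: 0.005
clock 8.05 pos [ 0.5274 -0.169   0.042 ] F [-0.58 -0.12  2.28] w 0.005
R [[0.999, 0.048, 0.009], [0.048, -0.999, -0.0], [0.009, 0.0, -1.0]]
tool mm [-1.4 -0.1  1. ]
```

```bash
python3 -m inch '[[[1,0,0,1,0],[1,0,0,1,0]]]'
python3 to.py 0.526 -0.169 0.039
```

```text
clock: 8.25
position: [0.5274, -0.169, 0.0399]
ee_rot: [3.14, 0.075, 0.015]
force: [-0.5, 0.3, 2.0]
width: 0.004
clock 8.25 pos [ 0.5274 -0.169   0.0399] F [-0.47  0.26  2.03] w 0.004
R [[0.999, 0.048, 0.009], [0.048, -0.999, -0.0], [0.009, 0.001, -1.0]]
tool mm [-1.5 -0.1  0.9]
```

The key is about 9 mm down at roughly 2 N. Now I'll draw the hand up and away so both cameras can see the result.

```bash
python3 -m inch '[[[1,0,0,-8,0],[1,0,0,-15,0],[1,0,0,-30,0],[1,0,0,-40,0],[1,0,0,-40,0],[1,-15,10,-30,0],[1,-25,38,0,0],[1,-25,38,0,0],[1,-25,38,0,0],[1,-25,38,0,0],[1,-25,38,0,0],[1,-25,38,0,0]]]'
python3 -m inch '[[[1,-25,38,0,0],[1,-25,38,0,0],[1,-25,38,0,0],[1,0,0,0,0],[1,0,0,0,0],[1,0,0,0,0]]]'
python3 - <<'E'
from cell import eyes,arm
import cv2,numpy as np
from h import *
for n in("side","top"):
    d=eyes.get_image(n);np.savez(n+"6.npz",**d);f=d["frame"]
    a=load(n+"0.npz")["frame"]
    df=cv2.absdiff(a,f).max(2)
    if n=="top": sl=np.s_[90:290,150:500]; k=2.2
    else: sl=np.s_[155:305,220:440]; k=3.4
    cv2.imwrite(f"pics/{n}6.png",cv2.resize(f[sl],None,fx=k,fy=k,interpolation=cv2.INTER_CUBIC))
    cv2.imwrite(f"pics/{n}6d.png",cv2.resize(np.clip(df[sl].astype(int)*3,0,255).astype(np.uint8),None,fx=k,fy=k))
print(arm.observe()["dq"].round(3))
E
```

```text
clock: 9.45
position: [0.3748, -0.4158, 0.2148]
ee_rot: [3.139, 0.103, 0.029]
force: [0.8, -1.2, 0.9]
width: 0.003
clock: 10.05
position: [0.297, -0.5449, 0.2163]
ee_rot: [3.135, 0.086, 0.028]
force: [0.3, 0.3, -0.1]
width: 0.002
[-0.008 -0.001 -0.004  0.001 -0.001 -0.003  0.003]
```

View pics/side6.png

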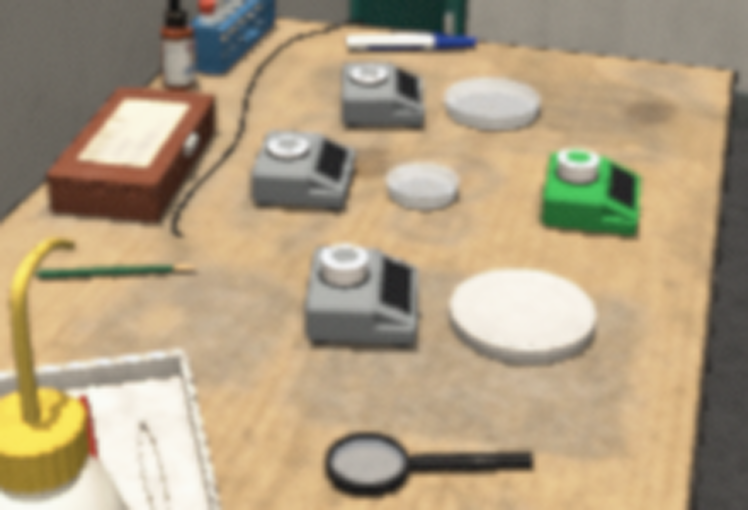

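View pics/side6d.png

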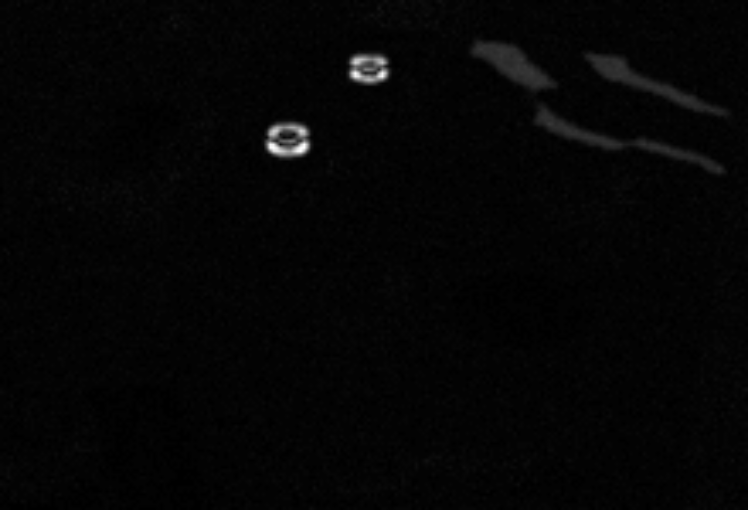

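View pics/top6d.png

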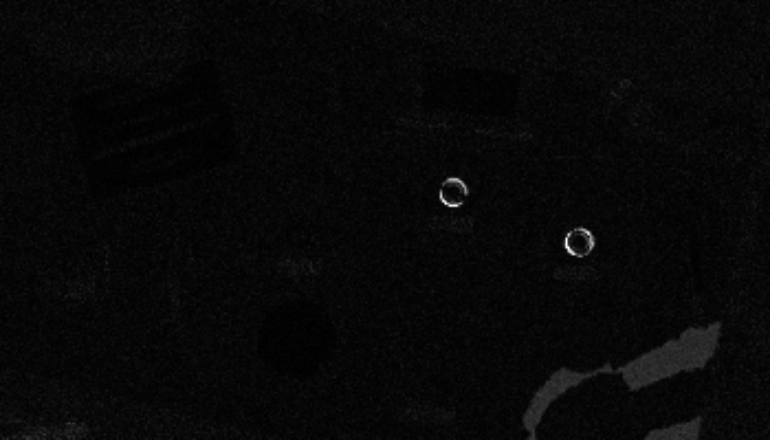

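The side view shows the keys at (288,145) and (368,73) down, and the tin's key at (345,258) still up. The before/after differences in both views show only those two keys and the arm's shadow. I'm handing in.

```bash
python3 -c "
from cell import workorder
print(workorder.sign_off())"
```

```text
the job is handed in; nothing more can be done
None
```

I started the small dish's timer first and then the large dish's, pressing each key with the closed fingertips. I then drew the hand clear and handed the job in at about 10.1 s of the 42 s; no verdict was reported.

- **Which timer was which:** the discs measured about 59, 90 and 103 mm across, matching the small dish, the large dish and the tin.
- **Small dish's key:** it reached its hard stop with the fingertips at z = 39.0 mm. The wrist reading there was 34 N upward, about 35 N in all. That is more than "gentle" and close to the 40 N limit. It is a single reading, so a brief higher peak can't be ruled out. I backed off at once.
- **Large dish's key:** I slowed down for this one. It went about 9 mm down at about 2 N.
- **Final pictures:** comparing both camera views with the starting ones showed changes only at those two keys and in the arm's shadow. The tin's key is still up, and no dish, tin, marker, lens or pencil shows any movement.

No final check failed or disagreed. On the way, the hand drifted about 12 mm sideways while going down over the small dish's timer; I corrected that before it touched anything.

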